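# Put the cake tools away in the counter drawer

### The arm

A 7-joint arm with a two-finger parallel gripper is mounted at the origin on the work surface. World frame = base frame: x ahead of the robot, y to its left, z up, the work surface at z = 0. Lengths are in m, angles in rad, forces in N, time in s.
With the tool pointing down it reaches from about 0.375 to 0.925 m from the base axis. Payload 3.1 kg.
Tool frame: the origin (TCP) lies between the finger pads; the fingertips stand 19 mm ahead of it and the grasp point (between the pads) is the TCP; z points along the fingers, y is the direction in which the jaws open and shut (so a half turn about z gives the same grasp; the last joint's range is limited). The gripper opens to 85 mm and grips with 20 to 120 N. Pads are 22 mm wide; open, the fingers measure 114 mm over their backs; the gripper's body (76 mm by 85 mm) begins 54 mm behind the grasp point. The pads swing forward as they close: fully open they stand 13 mm farther back than shut.
Start: joints at [1.197, 0.383, 0.044, 1.598, -0.018, 1.161, -0.05], TCP at [0.177, -0.625, 0.217] pointing down, gripper open.
Joint ranges: [-2.61, 2.61], [-0.41, 2.15], [-1.48, 1.57], [0, 2.5], [-1.57, 4.71], [0.05, 1.97], [-2.85, 2.85]. Speed limits (rad/s): [2.79, 2.79, 3.14, 3.14, 3.14, 3.14, 3.14].

### API

Orientations are given as a unit quaternion [x, y, z, w].
In Python, from bench import move_ptp, movel, move_j, move_gripper, pause, inverse_kinematics, read_camera, camera_params, MotionError, sign_off, look_for, tip_of, read_time_s, read_qpos, read_joint_vel, read_effort, read_eef_pos, read_tcp_rot, read_ft_force, read_ft_torque, read_finger_gap gives the robot as it stands. Calls block until the motion is done:
- move_ptp(position, orientation): joint-space move of the TCP to a pose.
- movel(position, orientation=None, speed=0.15): straight line of the TCP; orientation=None keeps the orientation; speed is the mean speed in m/s.
- move_j(angles): joint-space move.
- move_gripper(opening, effort=None): finger opening in m; effort is the grip in N (None keeps the last); returns when the fingers have stopped.
- pause(seconds).
- inverse_kinematics(position, orientation): joint angles nearest the present ones, or None.
- read_camera(name): name is "scene" or "top"; returns the picture (384x512x3 uint8, red, green, blue); there is no depth.
- camera_params(name): a dict with "K" (3x3 intrinsics, pixels), "dist_coeffs" ([k1, k2, p1, p2, k3] as OpenCV has them; the pictures are not rectified), "camera_from_world" (4x4, takes a point from world to camera coordinates). Camera axes: x right, y down, z forward; pixel columns grow to the right and rows downward; lengths in m; the calibration is good to about 2 mm. A picture is of the moment at which its call begins. camera_params takes no time and is no camera call.
A pose or a line that the arm cannot do raises MotionError and nothing moves.
- sign_off(): hands the job in, once; it reports no verdict.
Trained networks look in the newest picture that a camera, given by its name, has taken for a name from the list of things; names that differ only in an ending like _2 or _b are one class to them, and where a whole thing is asked for, a point or a joint stands for the part that bears it (a point fixed in the world has none). Each returns a list of dicts, best first, with "confidence" (0 to 1); they miss things now and then, are a little off and sometimes report something else, mostly with a low value. They report only what shows in the picture. A call takes as long as a camera call.
- look_for(camera, name): "at" ([column, row] in pixels, amid what is visible of it).
- tip_of(camera, name): "at" ([column, row] in pixels: a listed point, or the origin of a listed thing).
Readings, each from a call of its own:
- read_time_s(): time.
- read_qpos(): joint angles.
- read_joint_vel(): joint speeds.
- read_effort(): joint torques, N m.
- read_eef_pos(): TCP position.
- read_tcp_rot(): TCP orientation.
- read_ft_force(): force on the tool from outside, world axes, zero at the start.
- read_ft_torque(): the same for the moment, N m.
- read_finger_gap(): finger opening in m.
Only numpy, scipy, OpenCV 4.12 (cv2) and the standard library are available. Lean on these libraries where they do the work, as an engineer would, in place of code of your own. Each camera call takes 0.05 s, during which the arm holds its last target. There are 200 camera calls.

### The job

Clear the cake counter: lay the cake server and the pastry brush flat in the open drawer, each in the compartment cut to its shape with its head in the wide end, then push the drawer fully shut without slamming it. Lay the tools down rather than dropping them, and leave the other things on the counter where they are.

Things in the scene. Friction and masses are not known exactly. Their poses are not given: they have to be found in the camera images.
- server: Cake server lying flat, 230 long: cream handle (18 wide, 18 high), leaf-shaped brass blade (4 thick, up to 56 wide). Origin: mid-length, on the underside. x axis runs along it from handle to blade tip, z up. Handle x = -115 to +5 mm, blade +5 to +115. Balance point and best grip near x = -20 mm. 130 g (varies).
- server_tip (a point): Tip of the server's blade, 115 mm along its x axis from its origin.
- brush: Rigid pastry brush lying flat, 220 long: pale wooden handle (18 wide, 18 high), steel ferrule (32 wide, 15 high), cream bristles (34 wide, 14 high). Origin: mid-length, on the underside. x axis runs along it from handle to bristles, z up. Handle x = -110 to +40 mm, head +38 to +110. Balance point near x = +10 mm; grip near -10. 80 g (varies).
- brush_tip (a point): End of the brush's bristles, 110 mm along its x axis from its origin.
- drawer (a joint): How far the drawer has been pushed in, m: 0 is pulled right out, 0.21 is fully shut. It slides level along the cabinet's x axis with about 3 N of friction and stays where it is left.
- cabinet: Low dark wooden cabinet fixed on the counter, 286 wide (y), 240 deep (x), 86 high. Three upturned cups on a tray (142 above the counter) stand on its rear half, 115 mm or more behind the front face. Origin: under the middle of its front face, on the counter. x points into the cabinet (the way the drawer closes), y to its left seen from the robot, z up.
- drawer_inside (a point): Middle of the drawer's inner floor, 18 mm above the counter; axes as the cabinet's. Inside 160 deep (x), 254 wide (y). Above this floor: front panel 54 high (12 thick), side walls 36, rear wall 26. Pale wooden blocks 14 high shape two compartments that run along y; the middle |y| < 50 mm is free of blocks, as finger room. The opening under the cabinet top is 56 high
- server_bed (a point): On the drawer's inner floor, middle of the server's compartment, the one nearer the front panel (44 mm from its inner face); the server's origin belongs here. Axes as the cabinet's; moves with the drawer. Wide end (70 mm, for the blade) on the +y side, narrow end (30 mm, for the handle) on the -y side; 254 long.
- brush_bed (a point): On the drawer's inner floor, middle of the brush's compartment, the rear one (74 mm behind the server's, 42 mm from the rear wall); the brush's origin belongs here. Axes as the cabinet's; moves with the drawer. Wide end (46 mm, for the bristles) on the -y side, narrow end (30 mm, for the handle) on the +y side; 254 long.
- drawer_knob (a point): Centre of the outer face of the drawer's round brass knob (30 mm diameter), 30 mm in front of the panel's outer face, 42 mm above the counter. Axes as the cabinet's.
- teaspoon: Metal teaspoon, 150 long, lying on the counter; bystander.
- mug: White mug, 80 diameter, 90 high; bystander. Origin under its centre.
- syrup: Amber syrup bottle, 66 diameter, 200 high; bystander. Origin under its centre.

How it is judged:
By the outcome, as a careful person would: the job done as asked, in the order asked, and still so for the second after the job is handed in, with the robot touching nothing.
It also fails if it takes over 72 s, if anything falls off the work surface, if the arm or the gripper's body presses on something with over 40 N, if the wrist force passes 120 N, or if a joint passes its speed limit or range.

## Working session

There is one attempt and no reset: what is moved stays moved. The work goes in short steps, each a Python script; the robot and the scene stay as the last script left them, time stands still between calls to the robot, and variables do not carry over. Pictures are saved under pics/ and viewed, about 8 in all and at most 12, crops included, and the job is handed in when it is done.

```bash
ls; mkdir -p pics; cat > h.py <<'E'
from bench import *
import numpy as np, cv2
from scipy.spatial.transform import Rotation as R
def ray(cam,px):
    p=camera_params(cam);T=np.array(p["camera_from_world"])
    u=cv2.undistortPoints(np.array([[px]],float),np.array(p["K"]),np.array(p["dist_coeffs"]))[0,0]
    d=T[:3,:3].T@np.array([u[0],u[1],1]);c=-T[:3,:3].T@T[:3,3]
    return c,d
def at_z(cam,px,z):
    c,d=ray(cam,px);return c+d*(z-c[2])/d[2]
def tri(p1,p2):
    (c1,d1),(c2,d2)=ray("top",p1),ray("scene",p2)
    s=np.linalg.lstsq(np.c_[d1,-d2],c2-c1,rcond=None)[0]
    a,b=c1+s[0]*d1,c2+s[1]*d2
    return (a+b)/2,np.linalg.norm(a-b)
def proj(cam,P):
    p=camera_params(cam);T=np.array(p["camera_from_world"])
    return cv2.projectPoints(np.array(P,float).reshape(-1,3),cv2.Rodrigues(T[:3,:3])[0],T[:3,3],np.array(p["K"]),np.array(p["dist_coeffs"]))[0][:,0]
def snap(cam,name):
    im=read_camera(cam);cv2.imwrite(f"pics/{name}.png",im[:,:,::-1]);return im
def down(yaw): # tool z down, tool y (jaw) axis at world angle yaw
    y=np.array([np.cos(yaw),np.sin(yaw),0]);z=np.array([0,0,-1.]);x=np.cross(y,z)
    return R.from_matrix(np.c_[x,y,z]).as_quat()
E
python3 - <<'E'
from h import *
print(read_time_s(),read_eef_pos(),read_tcp_rot(),read_finger_gap())
H={"server":.009,"server_tip":.002,"brush":0.0,"brush_tip":.007,"cabinet":0,"drawer_inside":.018,"server_bed":.018,"brush_bed":.018,"drawer_knob":.042,"mug":0,"syrup":0,"teaspoon":0}
a=snap("top","top0");b=snap("scene","scene0")
cv2.imwrite("pics/both0.png",cv2.resize(np.hstack([a,b])[:,:,::-1],(800,300)))
for n,z in H.items():
    if n=="server": z=0
    for c in("top","scene"):
        r=tip_of(c,n)[:2]
        print(n,c,[(np.round(q["at"],1).tolist(),round(q["confidence"],2),at_z(c,q["at"],z).round(4).tolist()) for q in r])
for n in("server","brush","drawer"):
    for c in("top","scene"): print(n,c,look_for(c,n)[:2])
E
```

```text
pics
0.0 [ 0.17672201 -0.62450264  0.21597415] [ 9.90502256e-01  1.37490270e-01 -2.53985457e-04 -1.28109293e-03] 0.08546291091459579
server top [([168.8, 214.3], 0.95, [0.4474, 0.364, 0.0])]
server scene [([352.0, 231.7], 0.91, [0.4798, 0.3698, 0.0])]
server_tip top [([174.1, 180.1], 0.77, [0.5868, 0.3547, 0.002])]
server_tip scene [([337.4, 248.4], 0.72, [0.5766, 0.3619, 0.002])]
brush top [([355.6, 227.9], 0.57, [0.4317, -0.3772, 0.0]), ([357.1, 196.5], 0.54, [0.5583, -0.3814, 0.0])]
brush scene [([208.1, 144.9], 0.54, [0.4643, -0.3729, 0.0])]
brush_tip top [([357.4, 198.3], 0.75, [0.5496, -0.3814, 0.007]), ([354.3, 221.9], 0.6, [0.4543, -0.3704, 0.007])]
brush_tip scene [([191.5, 154.6], 0.65, [0.5558, -0.3888, 0.007])]
cabinet top [([274.4, 161.3], 0.77, [0.686, -0.0443, 0.0])]
cabinet scene [([232.2, 216.3], 0.93, [0.6976, -0.0442, 0.0]), ([210.3, 145.1], 0.34, [0.4593, -0.3641, 0.0])]
drawer_inside top []
drawer_inside scene [([250.2, 195.3], 0.61, [0.5843, -0.0409, 0.018])]
server_bed top [([273.2, 195.9], 0.86, [0.5399, -0.0459, 0.018]), ([273.6, 162.6], 0.59, [0.6756, -0.041
[... 437 characters left out ...]
, [0.5374, -0.5679, 0.0])]
syrup top [([391.3, 231.1], 0.66, [0.4258, -0.5198, 0.0]), ([271.5, 199.6], 0.37, [0.528, -0.0401, 0.0])]
syrup scene [([189.7, 124.6], 0.64, [0.4176, -0.5273, 0.0])]
teaspoon top []
teaspoon scene [([380.3, 258.1], 0.81, [0.5172, 0.5073, 0.0])]
server top [{'at': [170.6, 204.4], 'confidence': 0.61}]
server scene [{'at': [347.5, 233.2], 'confidence': 0.56}]
brush top [{'at': [354.4, 217.0], 'confidence': 0.71}]
brush scene [{'at': [208.6, 145.4], 'confidence': 0.47}]
drawer top [{'at': [268.6, 188.2], 'confidence': 0.87}, {'at': [133.3, 189.2], 'confidence': 0.69}]
drawer scene [{'at': [254.5, 191.7], 'confidence': 0.62}, {'at': [378.8, 263.2], 'confidence': 0.23}]
```

```bash
python3 - <<'E'
import cv2
im=cv2.imread("pics/top0.png")[130:270,120:420]
cv2.imwrite("pics/top0c.png",cv2.resize(im,(798,372),interpolation=cv2.INTER_CUBIC))
im=cv2.imread("pics/scene0.png")[90:310,130:423]
cv2.imwrite("pics/scene0c.png",cv2.resize(im,(799,600),interpolation=cv2.INTER_CUBIC))
E
```

```text
(no output)
```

View pics/top0c.png

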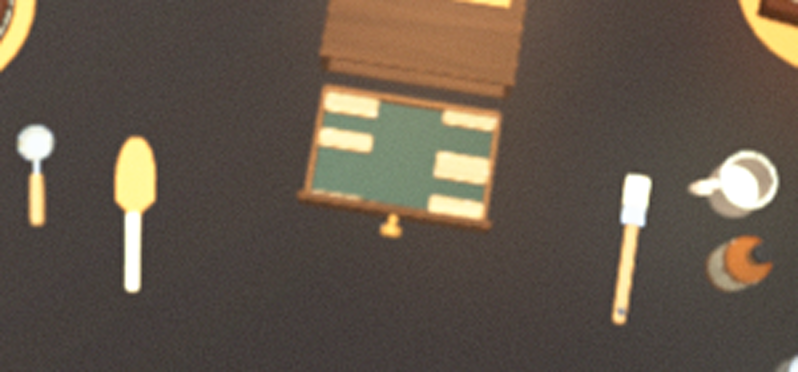

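View pics/scene0c.png

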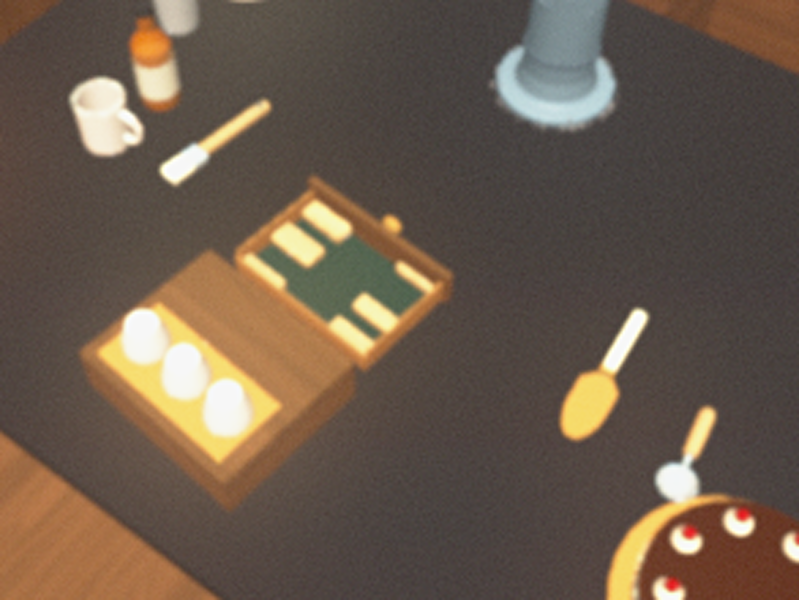

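```bash
python3 - <<'E'
import cv2
t=cv2.imread("pics/top0.png")[:,:,::-1];s=cv2.imread("pics/scene0.png")[:,:,::-1]
f=lambda im,c,o,k:im[round(o[1]+c[1]/k),round(o[0]+c[0]/k)].tolist()
T=lambda *c:f(t,c,(120,130),2.66);S=lambda *c:f(s,c,(130,90),2.727)
print("top block",T(460,165),T(350,105),"wall",T(403,100),T(310,150),T(400,210),"floor",T(400,150),"cab",T(420,40),"cnt",T(250,200),"handle",T(132,260),"blade",T(136,170),"bristle",T(637,185),"ferr",T(633,213),"wood",T(625,270))
print("sc block",S(300,245),S(375,310),"wall",S(400,255),S(300,325),"floor",S(340,270),"cnt",S(500,250),"handle",S(625,340),"blade",S(588,405),"bristle",S(178,168),"ferr",S(200,155),"wood",S(235,125))
E
```

```text
top block [254, 244, 187] [253, 242, 187] wall [183, 128, 81] [166, 119, 83] [153, 105, 67] floor [123, 141, 118] cab [166, 115, 79] cnt [76, 66, 61] handle [255, 255, 255] blade [255, 249, 155] bristle [255, 255, 255] ferr [249, 253, 254] wood [253, 239, 180]
sc block [247, 242, 177] [247, 244, 183] wall [127, 85, 51] [178, 125, 77] floor [87, 100, 79] cnt [78, 67, 65] handle [248, 248, 248] blade [246, 218, 105] bristle [247, 247, 247] ferr [245, 247, 246] wood [247, 235, 159]
```

```bash
cat > fit.py <<'E'
from h import *
from scipy.optimize import minimize
def box(x0,x1,y0,y1,z0,z1): return np.array([[x,y,z] for x in(x0,x1) for y in(y0,y1) for z in(z0,z1)])/1e3
M={}
B=[box(u0-80,u1-80,y0,y1,0,14) for (u0,u1,y0,y1) in [(79,103,50,127),(133,160,50,127),(0,29,-127,-50),(59,95,-127,-50),(141,160,-127,-50)]]
M["drawer"]=B
leaf=np.array([(5,9),(20,20),(40,27),(55,28),(75,25),(95,18),(108,10),(115,0)])
M["server"]=[box(-115,5,-9,9,0,18),np.array([[x,s*y,z] for x,y in leaf for s in(1,-1) for z in(0,4)])/1e3]
M["brush"]=[box(-110,40,-9,9,0,18),box(38,65,-16,16,0,15),box(62,110,-17,17,0,14)]
def place(P,x,y,th,z): 
    c,s=np.cos(th),np.sin(th); return P@np.array([[c,s,0],[-s,c,0],[0,0,1]])+[x,y,z]
def render(cam,name,p,z,roi):
    x0,y0,w,h=roi;K=6
    m=np.zeros((h*K,w*K),np.float32)
    for P in M[name]:
        q=(proj(cam,place(P,*p,z))-[x0-.5,y0-.5])*K-.5
        cv2.fillConvexPoly(m,np.round(cv2.convexHull(q.astype(np.float32))*16).astype(np.int32),1.,shift=4)
    return cv2.GaussianBlur(cv2.resize(m,(w,h),interpolation=cv2.INTER_AREA),(0,0),.7)
def fit(name,p0,imgs,z=0,lo=75,hi=235,cams=("top","scene"),margin=8):
    D={}
    for c in cams:
        q=np.vstack([proj(c,place(P,*p0,z)) for P in M[name]])
        a=np.floor(q.min(0)-margin).astype(int);b=np.ceil(q.max(0)+margin).astype(int)
        roi=(*a,*(b-a));g=imgs[c][a[1]:b[1],a[0]:b[0],1].astype(np.float32)
        D[c]=(roi,np.clip((g-lo)/(hi-lo),0,1))
    S=np.array([.01,.01,.1])
    f=lambda v:sum(((render(c,name,p0+v*S,z,r)-g)**2).sum()/g.sum() for c,(r,g) in D.items())
    best=min((minimize(f,s,method="Nelder-Mead",options=dict(initial_simplex=np.array(s)+np.vstack([np.zeros(3),np.eye(3)*.6]),xatol=.01,fatol=1e-4)) for s in ([0,0,0],[.8,-.5,.5],[-.8,.5,-.5])),key=lambda r:r.fun)
    return p0+best.x*S,best.fun
E
python3 - <<'E'
from fit import *
im={c:cv2.imread(f"pics/{c}0.png")[:,:,::-1] for c in("top","scene")}
def ov(n,p,z,V):
    for P in M[n]:
        for c in V:
            q=cv2.convexHull(proj(c,place(P,*p,z)).astype(np.float32))
            cv2.polylines(V[c],[np.round((q+.5)*3*8).astype(np.int32)],True,(0,0,255),1,shift=3)
V={c:cv2.resize(im[c],None,fx=3,fy=3)[:,:,::-1].copy() for c in im}
p=at_z("top",(170,210.5),.009);b=at_z("top",(356,223.5),.009)
for n,p0,z,lo in(("server",(p[0],p[1],0),0,75),("brush",(b[0],b[1],-.1),0,75),("drawer",(.575,-.042,-.16),.018,150)):
    for cams in(("top","scene"),("top",),("scene",)):
        r,f=fit(n,np.array(p0),im,z,lo,cams=cams); print(n,cams,r.round(4),round(f,3))
        if len(cams)==2: ov(n,r,z,V)
a=V["top"][160*3:260*3,155*3:370*3];s=V["scene"][100*3:265*3,185*3:375*3]
W=800;a=cv2.resize(a,(645,300));s=cv2.resize(s,(345,300));
o=np.zeros((600,645,3),np.uint8);o[:300]=a;o[300:,:345]=s;cv2.imwrite("pics/ov.png",o)
E
```

```text
server ('top', 'scene') [0.4642 0.3595 0.0659] 0.119
server ('top',) [0.4655 0.3601 0.0656] 0.062
server ('scene',) [0.4622 0.3585 0.0705] 0.049Traceback (most recent call last):
  File "<stdin>", line 12, in <module>
  File "fit.py", line 28, in fit
    best=min((minimize(f,s,method="Nelder-Mead",options=dict(initial_simplex=np.array(s)+np.vstack([np.zeros(3),np.eye(3)*.6]),xatol=.01,fatol=1e-4)) for s in ([0,0,0],[.8,-.5,.5],[-.8,.5,-.5])),key=lambda r:r.fun)
  File "fit.py", line 28, in <genexpr>
    best=min((minimize(f,s,method="Nelder-Mead",options=dict(initial_simplex=np.array(s)+np.vstack([np.zeros(3),np.eye(3)*.6]),xatol=.01,fatol=1e-4)) for s in ([0,0,0],[.8,-.5,.5],[-.8,.5,-.5])),key=lambda r:r.fun)
              ~~~~~~~~^^^^^^^^^^^^^^^^^^^^^^^^^^^^^^^^^^^^^^^^^^^^^^^^^^^^^^^^^^^^^^^^^^^^^^^^^^^^^^^^^^^^^^^^^^^^^^^^^^^^^^^^^^^^^^^^^^^^^^^^^^^^^^^
    res = _minimize_neldermead(fun, x0, args, callback, bounds=bounds,
                               **options)
    fsim[j] = func(sim[j])
              ~~~~^^^^^^^^
    fx = function(np.copy(x), *(wrapper_args + args))
  File "fit.py", line 27, in <lambda>
    f=lambda v:sum(((render(c,name,p0+v*S,z,r)-g)**2).sum()/g.sum() for c,(r,g) in D.items())
               ~~~^^^^^^^^^^^^^^^^^^^^^^^^^^^^^^^^^^^^^^^^^^^^^^^^^^^^^^^^^^^^^^^^^^^^^^^^^^^
  File "fit.py", line 27, in <genexpr>
    f=lambda v:sum(((render(c,name,p0+v*S,z,r)-g)**2).sum()/g.sum() for c,(r,g) in D.items())
                     ~~~~~~^^^^^^^^^^^^^^^^^^^
  File "fit.py", line 16, in render
    q=(proj(cam,place(P,*p,z))-[x0-.5,y0-.5])*K-.5
       ~~~~^^^^^^^^^^^^^^^^^^^
  File "h.py", line 17, in proj
    p=camera_params(cam);T=np.array(p["camera_from_world"])
ValueError: time passes only in moves, steps and waits
```

```bash
sed -i 's/^import numpy/import functools\ncamera_params=functools.cache(camera_params)\nimport numpy/' h.py; cat > ovr.py <<'E'
from fit import *
im={c:cv2.imread(f"pics/{c}0.png")[:,:,::-1] for c in("top","scene")}
def ov(n,p,z,V):
    for P in M[n]:
        for c in V:
            q=cv2.convexHull(proj(c,place(P,*p,z)).astype(np.float32))
            cv2.polylines(V[c],[np.round((q+.5)*3*8).astype(np.int32)],True,(0,0,255),1,shift=3)
V={c:cv2.resize(im[c],None,fx=3,fy=3)[:,:,::-1].copy() for c in im}
b=at_z("top",(356,223.5),.009)
ov("server",(.4642,.3595,.0659),0,V)
for n,p0,z,lo in(("brush",(b[0],b[1],-.1),0,75),("drawer",(.575,-.042,-.16),.018,150)):
    for cams in(("top","scene"),("top",),("scene",)):
        r,f=fit(n,np.array(p0),im,z,lo,cams=cams); print(n,cams,r.round(4),round(f,3))
        if len(cams)==2: ov(n,r,z,V)
a=V["top"][160*3:260*3,155*3:370*3];s=V["scene"][100*3:265*3,185*3:375*3]
a=cv2.resize(a,(645,300));s=cv2.resize(s,(345,300))
o=np.zeros((600,645,3),np.uint8);o[:300]=a;o[300:,:345]=s;cv2.imwrite("pics/ov.png",o)
E
python3 ovr.py
```

```text
brush ('top', 'scene') [ 0.4501 -0.3773 -0.1246] 0.329
brush ('top',) [ 0.4508 -0.3768 -0.1231] 0.028
brush ('scene',) [ 0.4477 -0.3801 -0.12  ] 0.28
drawer ('top', 'scene') [ 0.566  -0.0377 -0.1072] 0.459
drawer ('top',) [ 0.5684 -0.0362 -0.1059] 0.065
drawer ('scene',) [ 0.5617 -0.0406 -0.1132] 0.28
```

View pics/ov.png

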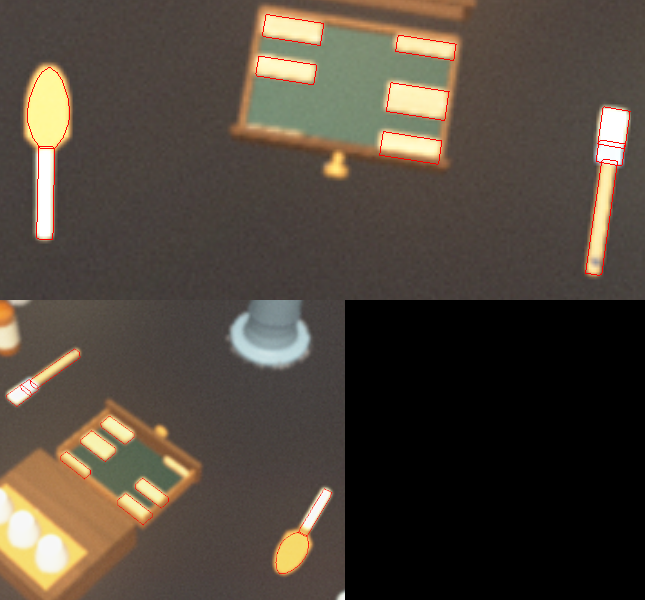

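```bash
python3 - <<'E'
from fit import *
im={c:cv2.imread(f"pics/{c}0.png")[:,:,::-1].copy() for c in("top","scene")}
# top: hide the two front blocks (partly behind the panel); scene: cut cups/tray
t=im["top"];m=np.zeros(t.shape[:2],np.uint8)
q=[proj("top",place(np.array([[x,y,.014]]),.567,-.0367,-.107,.018))[0] for x,y in((-.12,-.16),(-.12,.16),(-.037,.16),(-.037,-.16))]
cv2.fillPoly(m,[np.round(q).astype(np.int32)],1)
q2=[proj("top",place(np.array([[x,y,.0]]),.567,-.0367,-.107,.018))[0] for x,y in((-.12,.0),(-.12,.16),(-.037,.16),(-.037,.0))]
t[m>0]=0
full=M["drawer"]
M["drawer"]=full[:2]+full[3:]
r1,f1=fit("drawer",np.array([.567,-.037,-.107]),im,.018,150,cams=("top",),margin=5);print(r1.round(4),f1)
M["drawer"]=full+[box(-80,-71,50,127,0,14)]
s=im["scene"]
r2,f2=fit("drawer",np.array([.564,-.039,-.107]),im,.018,150,cams=("scene",),margin=5);print(r2.round(4),f2)
for c in im: print(c,(-camera_params(c)["camera_from_world"][:3,:3].T@camera_params(c)["camera_from_world"][:3,3]).round(2))
E
```

```text
[ 0.5682 -0.0362 -0.1091] 0.02160569652915001
[ 0.5617 -0.0406 -0.1136] 0.15466062724590302
top [ 0.17 -0.02  1.92]
scene [1.33 0.58 1.35]
```

```bash
cat >> h.py <<'E'
TH=-.109; DC=np.array([.567,-.0375])          # drawer_inside pose
ex=np.array([np.cos(TH),np.sin(TH)]);ey=np.array([-ex[1],ex[0]])
sb=DC-.036*ex; bb=DC+.038*ex
TOOLS={"server":dict(p=np.array([.464,.3595]),th=.066,g=-.020,bed=sb,pth=TH+np.pi/2),
       "brush":dict(p=np.array([.4497,-.378]),th=-.1235,g=-.010,bed=bb,pth=TH-np.pi/2)}
u=lambda t:np.array([np.cos(t),np.sin(t)])
for T in TOOLS.values():
    T["pick"]=T["p"]+T["g"]*u(T["th"]); T["place"]=T["bed"]+T["g"]*u(T["pth"])
E
python3 - <<'E'
from h import *
for n,T in TOOLS.items():
    for s in(1,-1):
        print(n,s,"pick",T["pick"].round(3),"place",T["place"].round(3))
        for k,a in(("pick","th"),("place","pth")):
            for z in(.022 if k=="pick" else .04,.2):
                q=inverse_kinematics([*T[k],z],down(T[a]+s*np.pi/2)); print("  ",k,z,None if q is None else np.round(q,2))
q0=read_tcp_rot();print(inverse_kinematics([.177,-.625,.40],q0), inverse_kinematics([.2,-.5,.4],down(-1.2)))
E
```

```text
server 1 pick [0.444 0.358] place [ 0.529 -0.053]
   pick 0.022 [-0.07  0.66 -0.85  1.89  0.64  0.89  0.4 ]
   pick 0.2 [ 0.24  0.61 -1.31  1.77  0.62  1.26  0.4 ]
   place 0.04 [-0.97  1.01  1.37  2.05 -1.13  1.16 -2.32]
   place 0.2 [-1.07  0.52  1.4   1.94 -0.56  1.17 -2.71]
server -1 pick [0.444 0.358] place [ 0.529 -0.053]
   pick 0.022 [-0.14  0.62 -0.76  1.89  0.56  0.85 -2.69]
   pick 0.2 [-0.98  0.25  0.26  1.82 -0.07  1.08 -2.19]
   place 0.04 [ 0.49  0.46 -0.54  1.99  0.33  0.78 -0.35]
   place 0.2 [ 0.56  0.23 -0.6   1.88  0.15  1.08 -0.21]
brush 1 pick [ 0.44  -0.377] place [ 0.606 -0.032]
   pick 0.022 [ 1.05  0.56 -0.5   1.88  0.36  0.8   1.8 ]
   pick 0.2 [ 1.08  0.31 -0.52  1.77  0.17  1.11  1.95]
   place 0.04 [ 0.44  0.59 -0.57  1.8   0.4   0.87 -0.43]
   place 0.2 [ 0.48  0.38 -0.61  1.7   0.24  1.13 -0.31]
brush -1 pick [ 0.44  -0.377] place [ 0.606 -0.032]
   pick 0.022 [ 0.68  0.5  -0.05  1.9   0.04  0.75 -1.09]
   pick 0.2 [ 0.7   0.27 -0.07  1.79  0.02  1.09 -1.08]
   place 0.04 [-0.91  1.12  1.36  1.87 -1.18  1.26 -2.41]
   place 0.2 [-0.96  0.75  1.38  1.76 -0.77  1.3  -2.64]
[ 1.18843762  0.29382343  0.05629061  1.34387192 -0.0163664   1.50439763
 -0.05151562] [ 1.11255239e+00  6.74973788e-02  1.12742174e-03  1.60862578e+00
 -7.64639704e-05  1.46546954e+00 -8.63147194e-02]
```

```bash
cat >> h.py <<'E'
def st(m): print(m,"t",round(read_time_s(),2),"tcp",np.round(read_eef_pos(),4),"F",np.round(read_ft_force(),1),"gap",round(read_finger_gap(),4),"q",np.round(read_qpos(),2))
def pick(n,s):
    T=TOOLS[n];o=down(T["th"]+s*np.pi/2)
    move_ptp([*T["pick"],.15],o);st("hover")
    move_gripper(.05,40)
    movel([*T["pick"],.022],speed=.12);st("down")
    move_gripper(.0,40);st("grip")
    movel([*T["pick"],.22],speed=.15);st("up")
E
python3 - <<'E'
from h import *
movel([.177,-.62,.38],speed=.25);st("raised")
move_j([-.78,.07,0,1.61,0,1.465,-2.19]);st("over")
pick("server",-1)
a=snap("top","top1");b=snap("scene","scene1")
E
```

```text
raised t 2.4 tcp [ 0.1768 -0.6193  0.3782] F [-0.6  0.6 -0.7] gap 0.0855 q [ 1.19  0.29  0.05  1.39 -0.01  1.46 -0.06]
over t 5.87 tcp [0.4114 0.3473 0.3979] F [ 1.1 -0.3 -1.2] gap 0.0852 q [-0.78  0.07  0.    1.61  0.    1.47 -2.19]
hover t 6.85 tcp [0.4452 0.3593 0.1516] F [ 0.5 -0.9  0. ] gap 0.0853 q [-0.76  0.3   0.01  1.85 -0.    0.98 -2.25]
down t 8.51 tcp [0.4448 0.3588 0.0229] F [-1.1  0.9  0.5] gap 0.05 q [-0.76  0.48  0.01  1.92 -0.01  0.74 -2.25]
grip t 9.04 tcp [0.4441 0.3582 0.0221] F [ 0.   0.1 -0.6] gap -0.0 q [-0.76  0.48  0.01  1.92 -0.01  0.74 -2.25]
up t 10.51 tcp [0.4434 0.3576 0.2187] F [-0.3  0.3 -0.6] gap -0.0005 q [-0.77  0.23  0.02  1.79 -0.    1.12 -2.25]
```

```bash
python3 - <<'E'
import cv2,numpy as np
a=cv2.imread("pics/top1.png")[150:270,120:280];b=cv2.imread("pics/scene1.png")[130:330,280:480]
cv2.imwrite("pics/v1.png",np.hstack([cv2.resize(a,(400,300)),cv2.resize(b,(300,300))]))
E
python3 -c "
from h import *
print(proj('top',[*TOOLS['server']['pick'],.018]),read_tcp_rot(),down(.066-np.pi/2))"
```

```text
[[169.35472155 214.52344184]] [ 9.99453888e-01  3.30209495e-02 -9.47980003e-04  8.02852264e-04] [0.99945555 0.03299401 0.         0.        ]
```

View pics/v1.png

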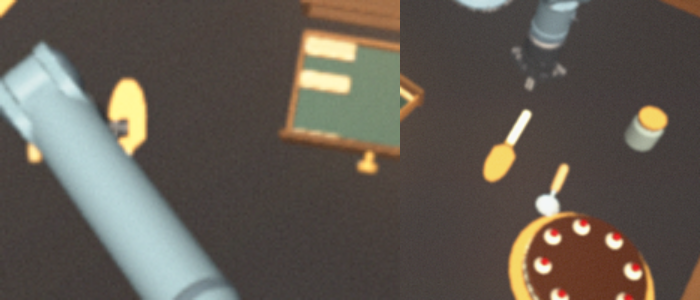

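```bash
python3 - <<'E'
from fit import *
im={c:cv2.imread(f"pics/{c}1.png")[:,:,::-1] for c in("top","scene")}
print(fit("server",np.array([.464,.3595,.066]),im,0,75,cams=("scene",)))
print(read_finger_gap(),"tcp px scene",proj("scene",[read_eef_pos(),read_eef_pos()-[0,0,.019]]),proj("scene",[.444,.358,.018]))
b=cv2.imread("pics/scene1.png")[120:250,310:420]
print(tip_of("scene","server"))
cv2.imwrite("pics/v2.png",cv2.resize(b,(508,600),interpolation=cv2.INTER_CUBIC))
E
```

```text
(array([0.46300932, 0.35850457, 0.06867662]), np.float64(0.04911859333515167))
-0.00012248675581684847 tcp px scene [[365.02436045 189.94890767]
 [363.94120585 193.20172854]] [[354.6795278  221.24656925]]
[{'at': [351.6, 230.5], 'confidence': 0.75}]
```

View pics/v2.png

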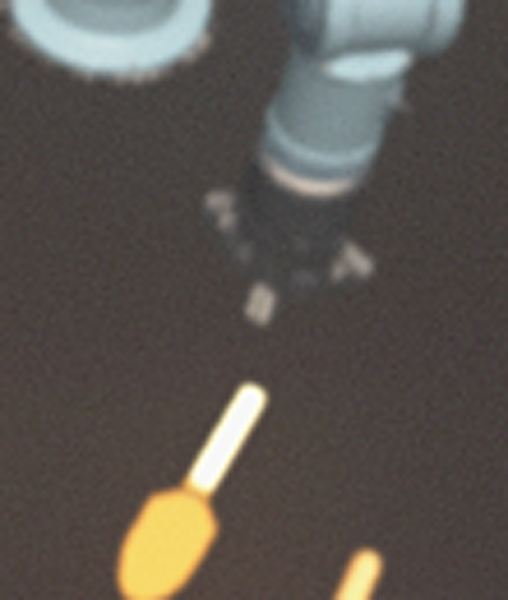

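```bash
python3 - <<'E'
from h import *
movel([.43,.29,.05],speed=.3); st("a"); pause(.2); f0=np.mean([read_ft_force()for _ in range(5)],0)
movel([.43,.29,.024],speed=.1)
z=.024
while z>-.004:
    f=read_ft_force()-f0
    if abs(f[2])>3: break
    z-=.002; movel([.43,.29,z],speed=.04)
st("touch %g"%z)
im=snap("scene","scene2")
movel([.43,.29,.08],speed=.2);st("up")
E
```

```text
a t 11.42 tcp [0.4311 0.2914 0.0509] F [0.5 0.6 0.7] gap -0.0002 q [-0.7   0.36  0.03  2.03 -0.02  0.74 -2.17]
touch -0.004 t 15.53 tcp [ 0.4299  0.2899 -0.0042] F [ 0.2 -0.8  0.9] gap 0.0 q [-0.69  0.46  0.02  2.05 -0.02  0.63 -2.16]
up t 16.14 tcp [0.4297 0.2898 0.0798] F [-0.7 -0.6 -0.3] gap -0.0001 q [-0.7   0.31  0.03  2.02 -0.01  0.81 -2.17]
```

```bash
python3 - <<'E'
from h import *
im=cv2.imread("pics/scene2.png")
x0,y0,k=300,130,5
b=cv2.resize(im[y0:y0+110,x0:x0+110],None,fx=k,fy=k,interpolation=cv2.INTER_CUBIC)
for z,c in((0,(0,0,255)),(.02,(0,255,0)),(.04,(255,0,0))):
    q=(proj("scene",[.43,.29,z])[0]-[x0,y0]+.5)*k;print(z,q/k+[x0,y0],q)
    cv2.circle(b,tuple(q.round().astype(int).tolist()),3,c,-1)
cv2.imwrite("pics/v3.png",b)
E
```

```text
0 [340.84708698 213.1163547 ] [204.2354349  415.58177352]
0.02 [341.60858836 210.30005511] [208.0429418  401.50027554]
0.04 [342.38591921 207.42631559] [211.92959607 387.13157795]
```

View pics/v3.png

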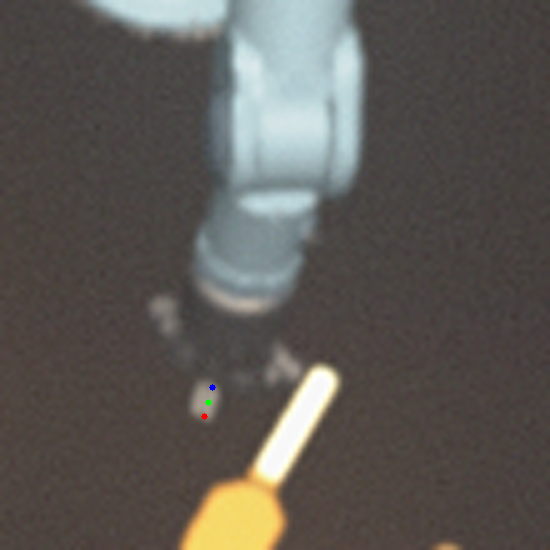

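```bash
python3 - <<'E'
from h import *
movel([.43,.29,-.003],speed=.2); f0=np.mean([read_ft_force()for _ in range(5)],0)
z=-.003
while z>-.032:
    f=np.mean([read_ft_force()for _ in range(3)],0)-f0
    if abs(f[2])>3: break
    z-=.0015; movel([.43,.29,z],speed=.05)
st("touch %g"%z);print(f)
movel([.43,.29,.06],speed=.25);st("up")
E
```

```text
touch -0.015 t 18.71 tcp [ 0.43    0.29   -0.0138] F [-2.2 -1.4  9.4] gap -0.0001 q [-0.69  0.48  0.02  2.05 -0.02  0.62 -2.16]
[-1.95152204 -1.71492782  8.78053669]
up t 19.16 tcp [0.4308 0.2906 0.0612] F [-0.1 -0.3 -1.2] gap 0.0002 q [-0.7   0.34  0.03  2.03 -0.01  0.76 -2.17]
```

```bash
sed -i 's/,\.022\],speed=\.12/,ZG],speed=.12/; s/^TH=/ZG=-.0105\nTH=/; s/"pick"\],\.15\],o/"pick"],.10],o/' h.py
python3 - <<'E'
from h import *
pick("server",-1)
if read_finger_gap()>.01:
    T=TOOLS["server"];o=down(T["pth"]-np.pi/2)
    movel([*T["pick"],.25],speed=.3)
    move_j([0.05,.2,0,1.75,0,1.19,-.1]);st("mid")
    move_ptp([*T["place"],.15],o);st("over drawer")
    snap("top","top3");snap("scene","scene3")
E
```

```text
hover t 19.57 tcp [0.4431 0.3595 0.0992] F [ 0.4 -0.5 -0.5] gap 0.0 q [-0.77  0.37  0.02  1.89 -0.01  0.88 -2.25]
down t 21.18 tcp [ 0.4448  0.3588 -0.0097] F [ 0.7  0.2 -0.4] gap 0.0499 q [-0.76  0.54  0.01  1.93 -0.01  0.68 -2.25]
grip t 21.57 tcp [ 0.4448  0.3589 -0.0095] F [ 0.  -0.2  4.3] gap 0.0169 q [-0.76  0.54  0.01  1.93 -0.01  0.68 -2.25]
up t 23.25 tcp [0.4434 0.3576 0.2187] F [ 0.4 -0.7 -1.9] gap 0.0166 q [-0.77  0.23  0.02  1.79 -0.01  1.12 -2.25]
mid t 25.36 tcp [ 0.5659 -0.0683  0.2566] F [ 1.1  0.4 -1.9] gap 0.0165 q [ 0.05  0.2  -0.    1.75 -0.    1.19 -0.1 ]
over drawer t 25.89 tcp [ 0.5301 -0.0529  0.1506] F [ 0.2  0.2 -0.1] gap 0.0168 q [ 0.04  0.24 -0.02  1.94  0.01  0.96 -0.09]
```

```bash
python3 - <<'E'
from fit import *
im={c:cv2.imread(f"pics/{c}3.png")[:,:,::-1] for c in("top","scene")}
T=TOOLS["server"];p=(*T["bed"],T["pth"])
V=[]
for c,(x0,y0,w,h),k in(("top",(215,130,110,110),3.6),("scene",(190,100,150,150),2.64)):
    b=cv2.resize(im[c][y0:y0+h,x0:x0+w,::-1],None,fx=k,fy=k,interpolation=cv2.INTER_CUBIC)
    for P in M["server"]:
        q=(cv2.convexHull(proj(c,place(P,*p,.1605)).astype(np.float32))-[x0-.5,y0-.5])*k
        cv2.polylines(b,[np.round(q*8).astype(np.int32)],True,(0,0,255),1,shift=3)
    V.append(cv2.resize(b,(396,396)))
cv2.imwrite("pics/v4.png",np.hstack(V))
E
```

```text
(no output)
```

View pics/v4.png

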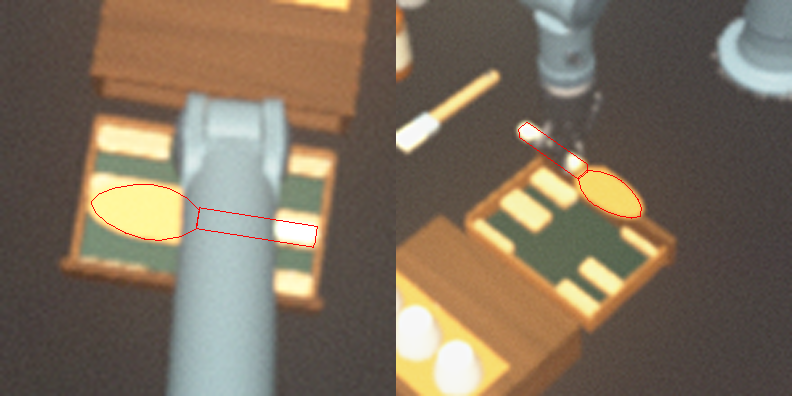

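```bash
cat >> h.py <<'E'
def lay(n):
    T=TOOLS[n]
    movel([*T["place"],.05],speed=.25);pause(.15)
    f0=np.mean([read_ft_force()for _ in range(5)],0)
    movel([*T["place"],.0125],speed=.06)
    z=.0125
    while z>.005:
        f=np.mean([read_ft_force()for _ in range(4)],0)-f0
        if abs(f[2])>2.5 or np.hypot(f[0],f[1])>5: break
        z-=.001; movel([*T["place"],z],speed=.03)
    st(f"laid {z}");print(f.round(1))
E
python3 - <<'E'
from h import *
lay("server")
E
```

```text
laid 0.007499999999999997 t 28.72 tcp [ 0.5297 -0.0535  0.0085] F [-1.9 -0.2  5.6] gap 0.0168 q [ 0.04  0.45 -0.02  2.02  0.01  0.67 -0.1 ]
[-2.4 -0.4  6.7]
```

```bash
python3 - <<'E'
from h import *
move_gripper(.04,40);st("rel")
movel([*TOOLS["server"]["place"],.04],speed=.08)
movel([*TOOLS["server"]["place"],.22],speed=.3)
move_j([.68,.2,0,1.75,0,1.19,2.23]);st("side")
snap("top","top4");snap("scene","scene4")
pick("brush",1)
E
python3 - <<'E'
from fit import *
im={c:cv2.imread(f"pics/{c}4.png")[:,:,::-1] for c in("top","scene")}
T=TOOLS["server"];p=(*T["bed"],T["pth"])
V=[]
for c,(x0,y0,w,h),k in(("top",(215,150,100,80),4),("scene",(190,130,130,104),4)):
    b=cv2.resize(im[c][y0:y0+h,x0:x0+w,::-1],None,fx=k,fy=k,interpolation=cv2.INTER_CUBIC)
    for P in M["server"]:
        q=(cv2.convexHull(proj(c,place(P,*p,.018)).astype(np.float32))-[x0-.5,y0-.5])*k
        cv2.polylines(b,[np.round(q*8).astype(np.int32)],True,(0,0,255),1,shift=3)
    V.append(cv2.resize(b,(400,320)))
cv2.imwrite("pics/v5.png",np.hstack(V))
E
```

```text
rel t 29.07 tcp [ 0.5305 -0.0534  0.0081] F [3.3 0.9 2.6] gap 0.0401 q [ 0.04  0.45 -0.02  2.02  0.01  0.67 -0.1 ]
side t 32.37 tcp [ 0.4167 -0.3888  0.2564] F [ 0.6  0.4 -0.7] gap 0.0395 q [ 0.68  0.2  -0.    1.75 -0.    1.19  2.23]
hover t 33.15 tcp [ 0.4406 -0.3775  0.101 ] F [ 0.5 -0.7  0.6] gap 0.0402 q [ 0.64  0.38 -0.01  1.87  0.    0.89  2.08]
down t 34.48 tcp [ 0.4405 -0.3773 -0.0097] F [-0.1 -0.  -0.1] gap 0.0499 q [ 0.64  0.55 -0.01  1.9   0.01  0.69  2.08]
grip t 34.87 tcp [ 0.4406 -0.3774 -0.0095] F [0.  0.1 3.8] gap 0.0169 q [ 0.64  0.55 -0.01  1.9   0.01  0.69  2.08]
up t 36.55 tcp [ 0.4391 -0.3762  0.2187] F [-0.4  0.9 -0.8] gap 0.0169 q [ 0.64  0.25 -0.    1.77  0.    1.12  2.08]
```

View pics/v5.png

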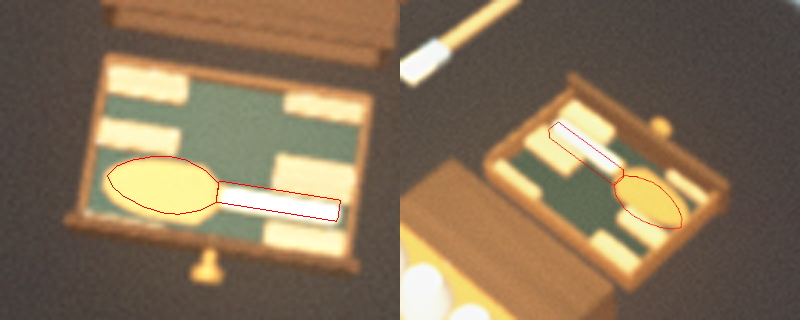

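```bash
python3 - <<'E'
from fit import *
M["hd"]=[box(-115,-8,-9,9,0,18)]
T=TOOLS["server"]
print("expected server",T["bed"],T["pth"])
im4={c:cv2.imread(f"pics/{c}4.png")[:,:,::-1].copy() for c in("top","scene")}
im0={c:cv2.imread(f"pics/{c}0.png")[:,:,::-1].copy() for c in("top","scene")}
bl={c:np.repeat(i[:,:,2:],3,2) for c,i in im4.items()}
for c in im4:
    r,f=fit("hd",np.array([*T["bed"],T["pth"]]),bl,.018,195,250,cams=(c,),margin=4);d=r[:2]-DC
    print("handle",c,r.round(4),round(f,3),"local",(d@ex).round(4),(d@ey).round(4))
full=M["drawer"];M["drawer"]=[full[1],full[4]]
for nm,im in(("0",im0),("4",im4)):
    for c in im:
        r,f=fit("drawer",np.array([.567,-.037,-.108]),im,.018,150,cams=(c,),margin=2);print("drawer",nm,c,r.round(4),round(f,3))
E
```

```text
expected server [ 0.53121365 -0.03358377] 1.4617963267948966
handle top [ 0.5272 -0.03    1.4582] 0.084 local -0.0404 0.0031
handle scene [ 0.5229 -0.0349  1.4321] 0.208 local -0.0441 -0.0022
drawer 0 top [ 0.5679 -0.0365 -0.1074] 0.188
drawer 0 scene [ 0.5594 -0.0413 -0.1126] 0.542
drawer 4 top [ 0.5617 -0.0352 -0.1062] 0.09
drawer 4 scene [ 0.5535 -0.0407 -0.1098] 0.621
```

```bash
sed -i 's/DC=np.array(\[.567,-.0375\])/DC=np.array([.561,-.0365])/' h.py
python3 - <<'E'
from h import *
T=TOOLS["brush"];o=down(T["pth"]+np.pi/2)
move_j([0.0,.2,0,1.75,0,1.19,-.1]);st("mid")
move_ptp([*T["place"],.15],o);st("over drawer")
snap("top","top5");snap("scene","scene5")
E
python3 - <<'E'
from fit import *
im={c:cv2.imread(f"pics/{c}5.png")[:,:,::-1] for c in("top","scene")}
T=TOOLS["brush"];p=(*T["bed"],T["pth"])
V=[]
for c,(x0,y0,w,h),k in(("top",(215,150,100,80),4),("scene",(190,110,130,104),4)):
    b=cv2.resize(im[c][y0:y0+h,x0:x0+w,::-1],None,fx=k,fy=k,interpolation=cv2.INTER_CUBIC)
    for n,p,z in(("brush",p,.1605),("drawer",(*DC,TH),.018)):
      for P in M[n]:
        q=(cv2.convexHull(proj(c,place(P,*p,z)).astype(np.float32))-[x0-.5,y0-.5])*k
        cv2.polylines(b,[np.round(q*8).astype(np.int32)],True,(0,0,255),1,shift=3)
    V.append(cv2.resize(b,(400,320)))
cv2.imwrite("pics/v6.png",np.hstack(V))
E
```

```text
mid t 38.43 tcp [ 0.5686 -0.0422  0.2568] F [ 0.4  0.2 -0.7] gap 0.0169 q [ 0.    0.2   0.    1.75  0.    1.19 -0.1 ]
over drawer t 38.96 tcp [ 0.5997 -0.0314  0.15  ] F [-0.1 -0.9 -1.3] gap 0.0168 q [-0.01  0.36 -0.    1.78  0.    1.   -0.13]
```

View pics/v6.png

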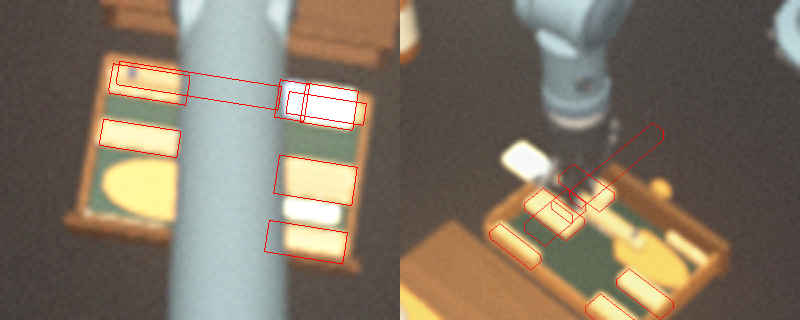

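```bash
python3 - <<'E'
from h import *
lay("brush")
move_gripper(.030,40);st("rel")
movel([*TOOLS["brush"]["place"],.04],speed=.08)
movel([*TOOLS["brush"]["place"],.2],speed=.3)
k=DC-.122*ex  # knob face approx
# step back in front of the drawer, shut the gripper
s=k-.10*ex
move_ptp([*s,.2],down(TH+np.pi/2)); st("front")
move_gripper(0)
snap("top","top6");snap("scene","scene6");print(s,k,tip_of("top","drawer_knob"),tip_of("scene","drawer_knob"))
E
python3 - <<'E'
from fit import *
im={c:cv2.imread(f"pics/{c}6.png")[:,:,::-1] for c in("top","scene")}
V=[]
for c,(x0,y0,w,h),k in(("top",(215,150,100,80),4),("scene",(190,130,130,104),4)):
    b=cv2.resize(im[c][y0:y0+h,x0:x0+w,::-1],None,fx=k,fy=k,interpolation=cv2.INTER_CUBIC)
    V.append(cv2.resize(b,(400,320)))
cv2.imwrite("pics/v7.png",np.hstack(V))
E
```

```text
laid 0.007499999999999997 t 41.78 tcp [ 0.6004 -0.0307  0.0085] F [-1.2  0.2  5.6] gap 0.0171 q [-0.01  0.55 -0.01  1.85  0.01  0.74 -0.13]
[-1.4  0.4  6.2]
rel t 42.07 tcp [ 0.5996 -0.0307  0.0072] F [ 0.1 -0.5 -0.3] gap 0.0301 q [-0.01  0.55 -0.01  1.85  0.01  0.74 -0.13]
front t 44.69 tcp [ 0.3405 -0.0123  0.1997] F [-0.  -0.4  0.1] gap 0.0297 q [ 0.12 -0.21 -0.18  2.28 -0.04  1.07  1.42]
[ 0.34031749 -0.01234989] [ 0.43972402 -0.02322832] [{'at': [263.4, 221.4], 'confidence': 0.86}] [{'at': [276.3, 169.3], 'confidence': 0.55}]
```

View pics/v7.png

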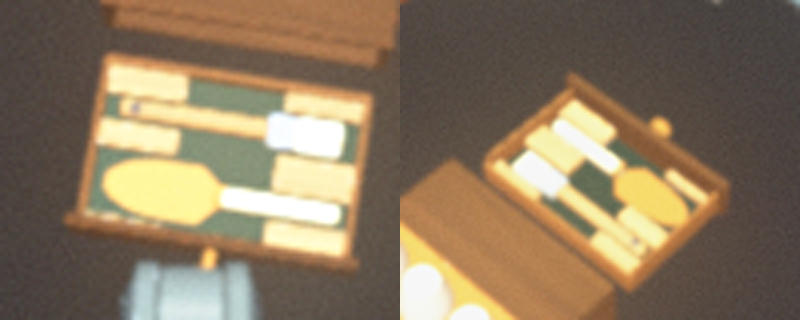

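```bash
cat > push.py <<'E'
from h import *
o=down(TH+np.pi/2); z=.0165
P=lambda l:[*(DC+l*ex),z]
l=-.122-.011-.022
movel([*(DC+l*ex),.12],speed=.25)
movel(P(l),speed=.15);st("start")
f0=np.mean([read_ft_force()for _ in range(5)],0)
F=lambda:(np.mean([read_ft_force()for _ in range(3)],0)-f0)[:2]@ex
l=-.133+.10; movel(P(l),speed=.07);st("mid");print(F())
l=-.133+.18; movel(P(l),speed=.07);st("mid2");print(F())
while l<-.133+.235 and read_time_s()<65:
    l+=.0025; movel(P(l),speed=.04); f=F()
    if f<-10: break
st("end l=%.4f"%(l+.133));print(f)
E
python3 push.py
```

```text
start t 46.7 tcp [ 0.4078 -0.0196  0.0175] F [0.3 0.1 0.7] gap -0.0003 q [ 0.1   0.26 -0.16  2.29  0.07  0.59  1.34]
mid t 48.59 tcp [ 0.5285 -0.033   0.0168] F [-0.9 -1.1 -1.1] gap 0.0 q [ 0.1   0.44 -0.13  2.02  0.09  0.69  1.37]
-1.0725700936981175
mid2 t 49.88 tcp [ 0.6082 -0.0414  0.0166] F [0.4 0.5 0. ] gap -0.0002 q [ 0.1   0.55 -0.12  1.82  0.09  0.77  1.39]
0.015284102828670355
end l=0.2100 t 52.88 tcp [ 0.6322 -0.0444  0.0161] F [-11.8   0.5   9.1] gap 0.0 q [ 0.1   0.6  -0.12  1.75  0.09  0.81  1.4 ]
-12.107662035316567
```

```bash
python3 - <<'E'
from h import *
p=read_eef_pos()
movel([*(p[:2]-.06*ex),.02],speed=.15)
movel([*(p[:2]-.10*ex),.2],speed=.3)
q=read_qpos(); q[0]=.9; move_j(q); st("clear")
a=snap("top","top7");b=snap("scene","scene7")
A=cv2.resize(a[110:240,200:330],(400,400));B=cv2.resize(b[120:290,150:320],(400,400))
cv2.imwrite("pics/v8.png",np.hstack([A,B])[:,:,::-1])
E
```

```text
clear t 55.73 tcp [ 0.358  -0.3956  0.1986] F [-0.4  0.3 -0.6] gap 0.0002 q [ 0.9   0.19 -0.16  1.89  0.03  1.06  1.42]
```

View pics/v8.png

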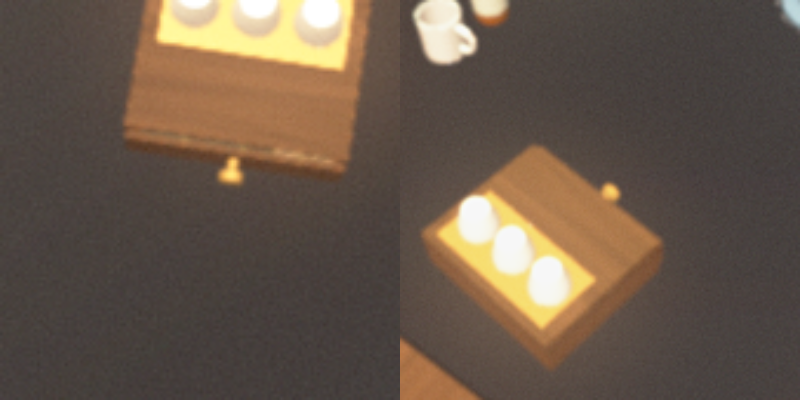

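```bash
python3 - <<'E'
from h import *
a=np.deg2rad(25);E=np.r_[ex,0];Z=np.sin(a)*E+np.array([0,0,-np.cos(a)]);Y=np.r_[ey,0];o=R.from_matrix(np.c_[np.cross(Y,Z),Y,Z]).as_quat()
p=np.array([.6322,-.0444]);P=lambda l,z=.018:[*(p+l*ex),z]
move_ptp(P(-.09,.10),o)
movel(P(-.05),speed=.2);st("start")
f0=np.mean([read_ft_force()for _ in range(5)],0)
F=lambda:(np.mean([read_ft_force()for _ in range(3)],0)-f0)
movel(P(-.012),speed=.08);print(F())
l=-.012
while l<.03 and read_time_s()<65.5:
    l+=.0025; movel(P(l),speed=.045); f=F(); print(round(l,4),read_eef_pos()[:2]@ex-p@ex,f.round(1))
    if f[:2]@ex<-15: break
q=read_eef_pos()
movel([*(q[:2]-.05*ex),.03],speed=.2)
movel([*(q[:2]-.09*ex),.15],speed=.3);st("clear")
b=snap("top","top8")
A=cv2.resize(b[110:190,215:325],(800,582),interpolation=cv2.INTER_CUBIC)
cv2.imwrite("pics/v9.png",A[:,:,::-1])
E
```

```text
start t 57.98 tcp [ 0.5828 -0.0398  0.0181] F [ 1.  -0.3  0.5] gap 0.0004 q [ 0.32  0.4  -0.39  2.21  1.06  0.23  0.44]
[-1.73073888  0.46789115 -0.86639147]
-0.0095 -0.009868493362190867 [-1.8  0.3 -0.8]
-0.007 -0.006849435288705852 [-1.3  0.6 -0.3]
-0.0045 -0.00422050661159401 [-0.1 -0.6 -0.7]
-0.002 -0.0017138819034654418 [-0.4  0.1 -0.6]
0.0005 0.0007624167131223825 [-1.  -0.2  0. ]
0.003 0.0032804283406426826 [-1.   0.9 -0.1]
0.0055 0.0057491777148412915 [-1.8  0.7 -1.3]
0.008 0.008210110515916691 [-1.1  0.4 -0.3]
0.0105 0.008670436118309532 [-5.7  1.1  2.3]
0.013 0.008843213946131856 [-12.4   0.5   7.2]
0.0155 0.008930027026836984 [-17.4   1.3  10.3]
clear t 62.49 tcp [ 0.5524 -0.0364  0.1502] F [-0.6  0.1 -0.6] gap 0.0002 q [ 0.78  0.13 -0.85  2.2   0.38  0.45  1.1 ]
```

View pics/v9.png

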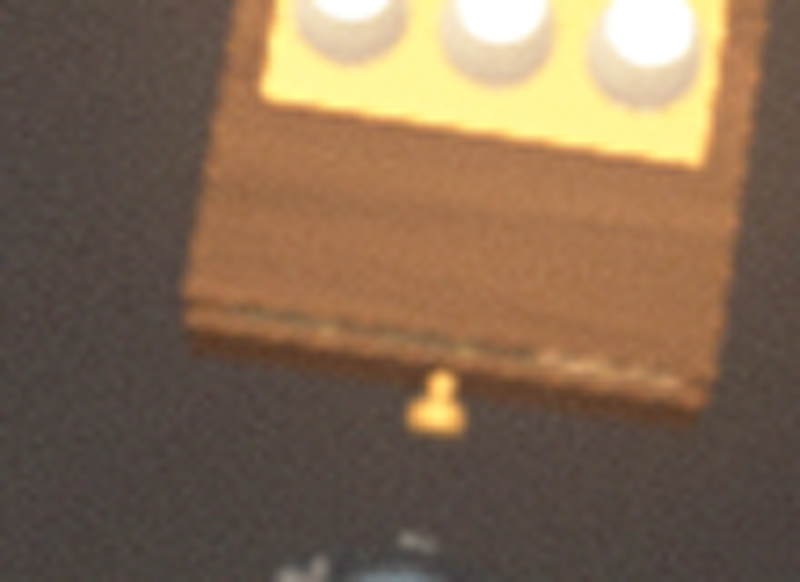

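```bash
python3 - <<'E'
from fit import *
full=M["drawer"]
for n in(7,8):
    g=cv2.imread(f"pics/top{n}.png")[:,:,1].astype(float)
    # columns over the pale front block and over mid
    for c in(292,297,302): print(n,c,g[156:168,c].astype(int))
# predicted panel/knob for the shut drawer: knob-face stem position vs travel
for n in(0,7,8):
    im=cv2.imread(f"pics/top{n}.png")[:,:,::-1].astype(int); m=(im[:,:,0]>200)&(im[:,:,2]<150); m[:150]=0;m[:,:250]=0;m[:,290:]=0
    if n==0: m[:205]=0
    y,x=np.nonzero(m); print(n,len(x),x.mean().round(1),y.mean().round(1),"world",at_z("top",(x.mean(),y.mean()),.047)[:2].round(4))
print("sil: knob face now",(np.array([.6322,-.0444])+.0128*ex).round(4))
E
```

```text
7 292 [112 118 121 133 139 121 105  75  64  66  69  75]
7 297 [113 113 118 132 144 139 122 101  77  65  68  68]
7 302 [108 111 110 112 128 145 120 100  85  70  63  69]
8 292 [113 114 121 132 140 124 101  78  63  65  67  70]
8 297 [109 109 122 133 146 139 119 100  75  63  71  67]
8 302 [108 114 110 115 128 140 120 105  85  70  67  69]
0 43 269.6 214.0 world [ 0.4623 -0.0348]
7 33 274.7 165.2 world [ 0.6575 -0.0456]
8 32 274.8 165.2 world [ 0.6575 -0.0459]
sil: knob face now [ 0.6449 -0.0458]
```

```bash
python3 -c "
from h import *
st('final'); sign_off()"
```

```text
final t 62.54 tcp [ 0.5517 -0.0362  0.1493] F [-0.6 -0.1 -0.5] gap -0.0001 q [ 0.78  0.13 -0.85  2.2   0.38  0.45  1.1 ]
the job is handed in; nothing more can be done
```

I laid the cake server, then the pastry brush, flat in their own compartments with heads in the wide ends. I then pushed the drawer in by its knob to a hard stop. I handed in at 62.5 s with the arm clear; no verdict came back.

**What the last checks showed**
- **Tools:** The picture taken before closing shows both seated in their compartments. Each touched the drawer floor at the expected height with about 6 N before I released it.
- **Drawer:** I pushed twice, the second time with the tool tilted and up to about 17 N. Both pushes ended at the same place, and the knob did not move between the before and after pictures.
- **Counter:** The last top and scene pictures show the cups and tray still standing. I saw part of the mug and syrup and did not re-measure them. I did not check the teaspoon at the end.

**What went wrong or disagreed**
- **First grasp missed:** The fingers closed above the server because the fingertips sit about 32 mm higher than the stated geometry and the reading suggest. I found the true height by touching the counter twice, then corrected for it.
- **Drawer nudged:** After I released the server the drawer had moved out about 6 mm, most likely pushed by an opening finger. I re-measured it before placing the brush.
- **Drawer possibly not fully shut:** A thin light line, about 2 mm by my estimate, still shows between the panel and the cabinet. My travel estimates of 0.20 to 0.207 m are slightly under 0.21 m. I took the hard stop as fully shut, since the start position was not known exactly.

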